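Photograph a carved printing block with the two-stage shutter

ROBOT

A 6-joint arm with a two-finger parallel gripper is mounted at the origin on the work surface. World frame = base frame: x ahead of the robot, y to its left, z up, the work surface at z = 0. Lengths are in m, angles in rad, forces in N, time in s.
With the tool pointing down it reaches from about 0.3 to 0.875 m from the base axis. Payload 4.2 kg.
Tool frame: the origin (TCP) lies midway between the tips of the shut fingers; the grasp point (between the pads) lies 19 mm behind it; z points along the fingers, y is the direction in which the jaws open and shut (so a half turn about z gives the same grasp; the last joint's range is limited). The gripper opens to 85 mm and grips with 20 to 120 N. Pads are 22 mm wide; open, the fingers measure 114 mm over their backs; the gripper's body (76 mm by 85 mm) begins 54 mm behind the grasp point. The pads swing forward as they close: fully open they stand 13 mm farther back than shut.
Start: joints at [-1.13, 0.32, 1.565, -0, 1.257, -0.02], TCP at [0.256, -0.515, 0.194] pointing down, gripper open.
Joint ranges: [-3.11, 3.11], [-0.84, 2.01], [0.21, 2.61], [-1.34, 4.49], [0.05, 2.63], [-2.56, 2.56]. Speed limits (rad/s): [2.57, 2.57, 3.14, 3.14, 3.14, 3.14].

INTERFACE

Orientations are given as a unit quaternion [w, x, y, z].
In Python, from bench import readout, cams, bot gives the robot as it stands.
- The arm moves only by the shell command python3 -m pendant 'ROWS' [FORCE]. ROWS is JSON, a list of rows, each a list of 3 entries, a list of its own where there are three numbers: the shift along the tool's x, y, z in cm, then the turn about the tool's z in degrees, then the gripper's target within -1 to 1 (shut at 1, half-way at 0, fully open at -1). In form: [[[tx, ty, tz], roll, claw], ...]. A call has 1 to 12 rows; each row shifts and turns the commanded pose from where the row before left it, along the tool's axes as they then stand; what a row does not reach is not made up. A row lasts 1/8 s, in which the tool goes at most 62.5 mm and 10.7 degrees, less where a joint would pass 70% of its speed; a pose out of reach is approached as far as the arm can. A call is refused whole if a number of a shift passes 6.25 or a number of a turn 10.7, either way. A call with a gripper value outside its range is refused whole. The fingers move at their own pace and stop on an object; FORCE is the grip in N (left out, the last holds). Time passes only in rows, so rows that do not move let the fingers close. It gives the time, the measured TCP pose, the force and the opening at its end, in the units of the state.
- readout.state(): the state, without advancing time (a new reading comes with each control period).
- cams.read_camera(name): name is "side" or "top" or "wrist"; returns the picture (480x640x3 uint8, red, green, blue); there is no depth.
- cams.camera_info(name): a dict with "intrinsics" (3x3 intrinsics, pixels), "rvec" (rotation vector, rad) and "tvec" (3), from world to camera coordinates, as OpenCV has them. Camera axes: x right, y down, z forward; pixel columns grow to the right and rows downward; lengths in m; the calibration is good to about 2 mm. A picture is of the moment at which its call begins: read the wrist's pose just before it. camera_info takes no time and is no camera call; for the wrist camera it gives the pose at the moment of the call.
- bot.hand_in(): hands the job in, once; it reports no verdict.
Trained networks look in the newest picture that a camera, given by its name, has taken for a name from the list of things; names that differ only in an ending like _2 or _b are one class to them, and where a whole thing is asked for, a point or a joint stands for the part that bears it (a point fixed in the world has none). Each returns a list of dicts, best first, with "conf" (0 to 1); they miss things now and then, are a little off and sometimes report something else, mostly with a low value. They report only what shows in the picture. A call takes as long as a camera call.
- cams.find_in(label, camera): "bbox" ([left, top, right, bottom] in pixels, round what is visible of it).
The state is a dict: "time_s": time; "joint_pos": joint angles; "joint_velocities": joint speeds; "tau": joint torques, N m; "eef_pos": TCP position; "ee_rot": TCP orientation; "ft_force": force on the tool from outside, world axes, zero at the start; "wrist_torque": the same for the moment, N m; "gripper_width": finger opening in m.
Only numpy, scipy, OpenCV 4.12 (cv2) and the standard library are available. Lean on these libraries where they do the work, as an engineer would, in place of code of your own. Each camera call takes 0.05 s, during which the arm holds its last target. There are 200 camera calls.

TASK

Get the picture of the carved printing block: push its holder along the rail all the way to the end stop so that the block stands in front of the lens, and leave it there. Then press the camera's shutter button lightly to its first click and keep it half-pressed for about a second while it focuses, press it fully down to take the picture, hold it down for a moment, and let it come back up. Do not take a picture before the block is at its stop, and leave the other things on the bench where they are.

Things in the scene. Friction and masses are not known exactly. Their poses are not given: they have to be found in the camera images.
- rig: Photo rig, fixed to the bench: a grey board 250 (x) x 380 (y) x 15 mm (z up), carrying a camera on its +y part and, at y -120 mm, a low aluminium rail along x with a sliding block holder. Origin on the bench; the board spans x -125..125, y -180..200 mm. Its -x side faces the robot (yaw within 0.25 rad).
- camera_top (a point): Middle of the top plate of the black camera, 135 mm above the bench. Camera body 130 mm (rig x) x 45 mm (rig y) x 85 mm high, on a riser; lens points to rig -y. Finder hump here: 34 mm along x, 11 mm high, 45 mm along y. The shutter button is 45 mm towards rig -x of this point; the low dial 44 mm towards rig +x is not used.
- shutter_top (a point): Centre of the flat top of the shutter button, a bare-metal cap 22 mm across; 152 mm above the bench when up, 14 mm proud of its collar. Nothing higher within 25 mm. Moves down with it: 5 mm first stage, 1 N rising to 3 N at the first click; firm until 8 N, then 4 mm second stage, 11 N at the bottom. 4 to 7 N keeps it half-pressed, 12 to 18 N fully. Springs back up.
- shutter_cap (a joint): First stage of the shutter button, travel in m: 0 up, 0.005 at the first click (and it stays 0.005 while pressed further).
- shutter_plunger (a joint): Second stage of the shutter button, travel in m: 0 until pressed past the first click, 0.004 fully down.
- holder_edge (a point): Point on the holder's upright -x edge (rig frame), mid-thickness, 117 mm above the bench. Holder: low sled (44 mm wide, 45 mm high) with an upright board and carved block, 80 mm long along x, 24 mm thick, top 145 mm above the bench. Push the edge towards rig +x: 2 N friction plus 4 N per m/s. It cannot tip or leave the rail. Free air before the edge.
- holder (a joint): Position of the holder along the rail, m, growing towards +x of the rig: 0 at the start end, 0.09 at the end stop, where the block is in front of the lens. It stays where it is left. It starts between 0 and 0.04.
- end_stop (a point): Top edge, on the holder's side, of the dark steel end stop at the rig +x end of the rail: a small upright plate 50 mm wide (y), top 50 mm above the bench. At the stop the holder's sled meets it.
- ink_can: Bystander: closed can, 72 mm across, 70 mm high, origin at the centre of its underside.
- ink_roller: Bystander: hand ink roller lying on the bench, black roll 44 mm across and 110 mm long with a steel fork and black handle, 175 mm overall, up to 44 mm high; origin on the bench under the roll's middle, handle towards its -x.
- gouge: Bystander: gouge with a wooden handle, lying on the bench, 155 mm long, 24 mm wide, 22 mm high, along its x; origin on the bench.
- spare_block: Bystander: another carved block lying flat on the bench, 90 x 120 x 18 mm, origin under its centre.

How it is judged:
By the outcome, as a careful person would: the job done as asked, in the order asked, and still so for the second after the job is handed in, with the robot touching nothing.
It also fails if it takes over 58 s, if anything falls off the work surface, if the arm or the gripper's body presses on something with over 40 N, if the wrist force passes 120 N, or if a joint passes its speed limit or range.

## Working session

There is one attempt and no reset: what is moved stays moved. The work goes in short steps, Python scripts to look and compute and a shell command to move; the robot and the scene stay as the last step left them, time stands still between calls to the robot, and variables do not carry over. Pictures are saved under pics/ and viewed, about 8 in all and at most 12, crops included, and the job is handed in when it is done.

```bash
mkdir -p pics; ls; cat > h.py <<'E'
import numpy as np, cv2
from bench import readout, cams, bot
def P(cam):
    i=cams.camera_info(cam); K=np.array(i["intrinsics"],float); R=cv2.Rodrigues(np.array(i["rvec"],float))[0]
    return K@np.c_[R,np.array(i["tvec"],float).ravel()]
def shot(cam,name):
    im=cams.read_camera(cam); cv2.imwrite(f"pics/{name}.png",im[:,:,::-1]); return im
def proj(Pm,X):
    q=Pm@np.r_[X,1]; return q[:2]/q[2]
def tri(P1,a,P2,b):
    X=cv2.triangulatePoints(P1,P2,np.array(a,float).reshape(2,1),np.array(b,float).reshape(2,1)).ravel(); X=X[:3]/X[3]
    return X, proj(P1,X)-a, proj(P2,X)-b
def atz(Pm,uv,z):
    A=np.c_[Pm[:,0],Pm[:,1],-np.r_[uv,1]]; return np.linalg.solve(A,-(Pm[:,2]*z+Pm[:,3]))[:2]
E
python3 - <<'E'
from h import *
for c in ("top","side"):
    shot(c,c+"0")
    for l in ("shutter_top","camera_top","holder_edge","end_stop","holder","rig","ink_can","ink_roller","gouge","spare_block"):
        print(c,l,[(np.round(d["bbox"]).tolist(),round(d["conf"],2)) for d in cams.find_in(l,c)[:2]])
s=readout.state(); print(s["time_s"],s["eef_pos"],s["ee_rot"],s["ft_force"])
E
```

```text
pics
top shutter_top []
top camera_top [([200.0, 158.0, 391.0, 292.0], 0.56)]
top holder_edge [([345.0, 212.0, 368.0, 260.0], 0.62)]
top end_stop [([202.0, 157.0, 392.0, 293.0], 0.86)]
top holder [([342.0, 211.0, 368.0, 265.0], 0.69), ([401.0, 204.0, 462.0, 286.0], 0.3)]
top rig [([200.0, 158.0, 394.0, 294.0], 0.97)]
top ink_can [([143.0, 178.0, 186.0, 216.0], 0.74)]
top ink_roller [([401.0, 207.0, 459.0, 288.0], 0.83), ([200.0, 158.0, 390.0, 296.0], 0.38)]
top gouge [([201.0, 157.0, 390.0, 291.0], 0.68)]
top spare_block [([311.0, 307.0, 371.0, 356.0], 0.75), ([203.0, 155.0, 389.0, 290.0], 0.58)]
side shutter_top [([275.0, 283.0, 286.0, 296.0], 0.57), ([329.0, 180.0, 391.0, 223.0], 0.55)]
side camera_top [([215.0, 201.0, 385.0, 374.0], 0.79)]
side holder_edge [([319.0, 204.0, 357.0, 255.0], 0.6)]
side end_stop [([215.0, 207.0, 386.0, 376.0], 0.69)]
side holder [([322.0, 204.0, 357.0, 255.0], 0.58)]
side rig [([214.0, 203.0, 384.0, 380.0], 0.76), ([205.0, 357.0, 249.0, 405.0], 0.28)]
side ink_can [([205.0, 359.0, 250.0, 405.0], 0.65)]
side ink_roller [([328.0, 182.0, 392.0, 223.0], 0.69)]
side gouge [([341.0, 315.0, 374.0, 377.0], 0.9)]
side spare_block [([383.0, 252.0, 434.0, 303.0], 0.63)]
1.1 [ 0.25568831 -0.51503719  0.19372211] [2.42473486e-05 9.73577183e-01 2.28358200e-01 1.25862034e-05] [ 0.25410668  0.26565338 -0.05721233]
```

```bash
python3 - <<'E'
import cv2
t=cv2.imread("pics/top0.png");s=cv2.imread("pics/side0.png")
a=cv2.resize(t[140:370,130:470],(800,541),interpolation=cv2.INTER_CUBIC);cv2.imwrite("pics/t1.png",a)
a=cv2.resize(s[170:410,190:440],(600,576),interpolation=cv2.INTER_CUBIC);cv2.imwrite("pics/s1.png",a)
E
```

```text
(no output)
```

View pics/t1.png

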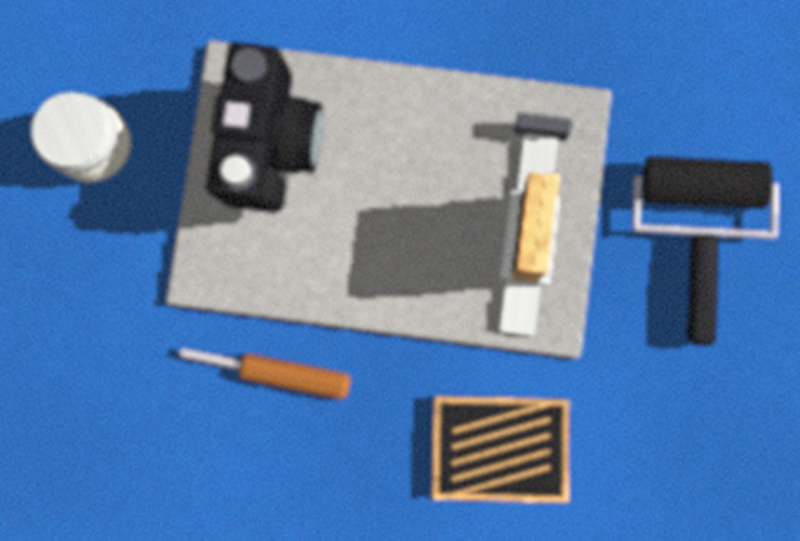

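View pics/s1.png

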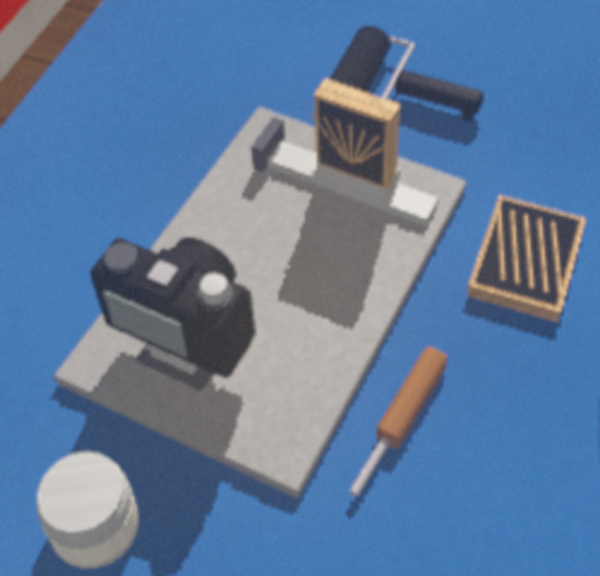

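Top crop (×2.353, offset 130,140): board corners are (207,41), (611,90), (580,357), (165,305), the button is at (236,170), and the holder top's near edge runs (519,274)–(548,278). In the side crop (×2.4, offset 190,170) the button is at (213,283) and the holder's -x top edge is near (395,106). The handle, can and gouge are clear of the rail's -x end.

```bash
python3 - <<'E'
from h import *
T=lambda p:np.array(p)/[800/340,541/230]+[130,140]-[.3,.3]
S=lambda p:np.array(p)/2.4+[190,170]-[.3,.3]
Pt,Ps=P("top"),P("side")
c=np.array([atz(Pt,T(p),.015) for p in [(207,41),(611,90),(580,357),(165,305)]]); 
M=np.array([(.125,.2),(.125,-.18),(-.125,-.18),(-.125,.2)])
cs=np.array([atz(Ps,S(p),.015) for p in [(57,379),(262,108),(466,180),(298,494)]])
for q in (c,cs):
    a=M-M.mean(0);b=q-q.mean(0);yaw=np.arctan2((a[:,0]*b[:,1]-a[:,1]*b[:,0]).sum(),(a*b).sum())
    R=np.array([[np.cos(yaw),-np.sin(yaw)],[np.sin(yaw),np.cos(yaw)]]); o=q.mean(0)-R@M.mean(0)
    print("rig",o,yaw,np.round((q-(M@R.T+o))*1000,1).tolist())
    print(" expected shutter", [ (R@[-.045,y]+o).round(4).tolist() for y in (.11,.12,.13)], "rail y=-.12 at x=-.1",R@[-.1,-.12]+o)
    tt=tri(Pt,T((236,170)),Ps,S((213,283))); print(" shutter",tt, "rigframe",R.T@(tt[0][:2]-o))
    for n,p,s in (("edge top mid",(533,275),(395,106)),("far top mid",(545,174),(320,85))):
        X=tri(Pt,T(p),Ps,S(s)); print(n,X,"rig",R.T@(X[0][:2]-o),"top@.145",R.T@(atz(Pt,T(p),.145)-o),"side@",R.T@(atz(Ps,S(s),.145)-o))
    X=atz(Pt,T((543,134)),.05);print("stop",R.T@(X-o))
E
```

```text
rig [0.57864018 0.06631387] -0.097215753498408 [[-0.7, -0.5], [-0.7, -0.1], [1.3, 0.7], [0.2, -0.1]]
 expected shutter [[0.5445, 0.1802], [0.5455, 0.1901], [0.5465, 0.2001]] rail y=-.12 at x=-.1 [ 0.46746483 -0.04341326]
 shutter (array([0.57622951, 0.19155389, 0.15084206]), array([-0.00343335, -0.01500165]), array([0.01697616, 0.00372436])) rigframe [-0.01455542  0.12441469]
edge top mid (array([ 0.49978085, -0.04654868,  0.15362658]), array([-0.11424779, -0.5999106 ]), array([0.58243685, 0.08661082])) rig [-0.06753224 -0.11998394] top@.145 [-0.06779698 -0.12083888] side@ [-0.06304964 -0.12752775]
far top mid (array([ 0.58012291, -0.05539019,  0.14606042]), array([0.05680464, 0.27204026]), array([-0.26057218, -0.05004503])) rig [ 0.01328865 -0.12098548] top@.145 [ 0.01398892 -0.12088314] side@ [ 0.01318317 -0.12205699]
stop [ 0.06740419 -0.12063335]
rig [0.57459861 0.0672379 ] -0.0984995567385732 [[-2.6, -0.5], [-3.5, 1.0], [3.6, -0.4], [2.5, -0.1]]
 expected shutter [[0.5406, 0.1811], [0.5416, 0.1911], [0.5426, 0.201]] rail y=-.12 at x=-.1 [ 0.46328248 -0.04234641]
 shutter (array([0.57622951, 0.19155389, 0.15084206]), array([-0.00343335, -0.01500165]), array([0.01697616, 0.00372436])) rigframe [-0.01060228  0.1238738 ]
edge top mid (array([ 0.49978085, -0.04654868,  0.15362658]), array([-0.11424779, -0.5999106 ]), array([0.58243685, 0.08661082])) rig [-0.06326529 -0.12059264] top@.145 [-0.06352894 -0.12144792] side@ [-0.05877302 -0.12813069]
far top mid (array([ 0.58012291, -0.05539019,  0.14606042]), array([0.05680464, 0.27204026]), array([-0.26057218, -0.05004503])) rig [ 0.01755681 -0.12149043] top@.145 [ 0.01825695 -0.12138718] side@ [ 0.01745271 -0.12256207]
stop [ 0.07167186 -0.12106882]
```

The rig yaw is about -0.098. The button is at (0.576, 0.1915, 0.151), which matches the given height. The holder edge is at rig x -0.068, with about 55 mm to go. Next I shut the gripper and align tool x with rig x.

```bash
python3 -m pendant '[[[0,0,0],10.7,1],[[0,0,0],10.7,1],[[0,0,0],10.6,1],[[1,-4,0],0,1],[[1,-5,0],0,1],[[1,-5,0],0,1],[[1,-5,0],0,1],[[1,-5,0],0,1]]'; cat >> h.py <<'E'
o=np.array([.5786,.0663]);yaw=-.098;R=np.array([[np.cos(yaw),-np.sin(yaw)],[np.sin(yaw),np.cos(yaw)]])
def rep():
    s=readout.state();p=s["eef_pos"];w,x,y,z=s["ee_rot"]
    print("t",round(s["time_s"],2),"rig",(R.T@(p[:2]-o)).round(4),"z",round(p[2],4),"yaw",round(2*np.arctan2(y,x),3),"F rig",(R.T@s["ft_force"][:2]).round(2),round(s["ft_force"][2],2),"w",round(s["gripper_width"],4))
E
python3 -c "from h import *;rep()"
```

```text
time_s: 2.1
eef_pos: [0.3292, -0.2796, 0.1939]
ee_rot: [0.0, 0.999, -0.049, 0.0]
ft_force: [0.7, -0.2, -0.1]
gripper_width: -0.0001
t 2.1 rig [-0.2144 -0.3686] z 0.1939 yaw -0.098 F rig [ 0.71 -0.14] -0.12 w -0.0001
```

```bash
python3 -m pendant '[[[1,-4,0],0,1],[[1.5,-5,0],0,1],[[1.5,-5,1],0,1],[[1.5,-5,2],0,1],[[1.5,-4,3],0,1],[[1.5,-1.9,2.9],0,1],[[1,0,0],0,1],[[0,0,0],0,1],[[0,0,0],0,1]]' >/dev/null
python3 - <<'E'
from h import *
rep()
im=shot("wrist","w1"); cv2.imwrite("pics/w1.png",im[:,:,::-1]); im=shot("side","s2")
cv2.imwrite("pics/s2c.png",cv2.resize(im[150:350,220:440],(660,600),interpolation=cv2.INTER_CUBIC)[:,:,::-1])
rep()
E
```

```text
t 3.23 rig [-0.1192 -0.122 ] z 0.1058 yaw -0.099 F rig [-0.15  0.01] -0.6 w -0.0001
t 3.33 rig [-0.1195 -0.1219] z 0.1056 yaw -0.099 F rig [-0.51 -0.15] -0.7 w 0.0001
```

View pics/s2c.png

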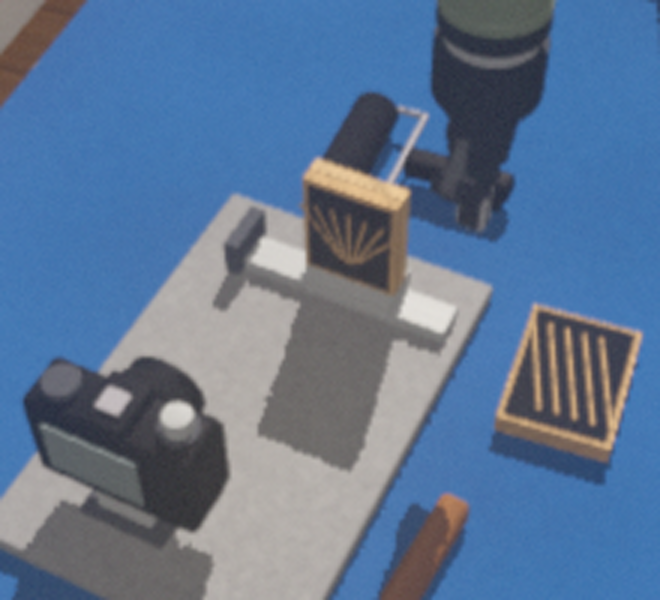

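The fingers stand in front of the edge at mid-thickness, and the way is clear. I push, with contact expected at rig x about -0.079.

```bash
python3 -m pendant '[[[1,0,0],0,1],[[1,0,0],0,1],[[0.8,0,0],0,1],[[0.6,0,0],0,1],[[0.6,0,0],0,1],[[0.6,0,0],0,1]]' >/dev/null;python3 -c "from h import *;rep()"
python3 -m pendant '[[[0.6,0,0],0,1],[[0.6,0,0],0,1],[[0.6,0,0],0,1],[[0.6,0,0],0,1],[[0.6,0,0],0,1],[[0.6,0,0],0,1]]' >/dev/null;python3 -c "from h import *;rep()"
```

```text
t 4.08 rig [-0.074  -0.1211] z 0.1045 yaw -0.098 F rig [-2.96 -0.42] 1.44 w -0.0
t 4.83 rig [-0.0373 -0.1211] z 0.1046 yaw -0.098 F rig [-2.62 -1.  ] -0.99 w -0.0002
```

```bash
python3 -m pendant '[[[0.4,0,0],0,1],[[0.3,0,0],0,1],[[0.3,0,0],0,1]]' >/dev/null;python3 -c "from h import *;rep()"
python3 -m pendant '[[[0.2,0,0],0,1],[[0.2,0,0],0,1]]' >/dev/null;python3 -c "from h import *;rep()"
python3 -m pendant '[[[0.1,0,0],0,1],[[0.1,0,0],0,1]]' >/dev/null;python3 -c "from h import *;rep()"
```

```text
t 5.2 rig [-0.0275 -0.1211] z 0.1047 yaw -0.098 F rig [-2.32 -0.66] 0.11 w 0.0001
t 5.45 rig [-0.0235 -0.1211] z 0.1047 yaw -0.098 F rig [-2.43 -0.37] 0.38 w 0.0002
t 5.7 rig [-0.0216 -0.1211] z 0.1047 yaw -0.098 F rig [-2.61  0.29] 0.7 w -0.0002
```

```bash
for i in 1 2 3 4; do python3 -m pendant '[[[0.1,0,0],0,1],[[0.1,0,0],0,1]]' >/dev/null;python3 -c "from h import *;rep()"; done
```

```text
t 5.95 rig [-0.0208 -0.1211] z 0.1046 yaw -0.098 F rig [-5.82 -0.61] 2.91 w 0.0001
t 6.2 rig [-0.0207 -0.1211] z 0.1045 yaw -0.098 F rig [-10.6   -0.94] 6.45 w 0.0003
t 6.45 rig [-0.0207 -0.1211] z 0.1045 yaw -0.098 F rig [-14.37  -1.31] 8.37 w -0.0001
t 6.7 rig [-0.0208 -0.1211] z 0.1044 yaw -0.098 F rig [-18.51  -1.57] 11.86 w 0.0003
```

Force climbed to 18 N with no further motion, so the holder is at its stop. I back off, lift and check.

```bash
python3 -m pendant '[[[-1.3,0,0],0,1],[[-2,0,0],0,1],[[-2,0,0],0,1],[[0,0,-4],0,1],[[0,0,-5],0,1],[[0,0,-3],0,1],[[1.2,-5.6,0],0,1],[[1,-5,0],0,1],[[1,-5,0],0,1],[[0,0,0],0,1],[[0,0,0],0,1]]' >/dev/null
python3 - <<'E'
from h import *
rep()
a=shot("side","s3");b=shot("top","t3")
for l,c in (("holder","side"),("holder","top"),("shutter_top","side"),("shutter_top","top")): print(c,l,[(np.round(d["bbox"]).tolist(),round(d["conf"],2)) for d in cams.find_in(l,c)[:2]])
A=cv2.resize(a[180:380,200:400],(500,500),interpolation=cv2.INTER_CUBIC);cv2.imwrite("pics/s3c.png",A[:,:,::-1])
cv2.imwrite("pics/t3c.png",cv2.resize(b[140:310,190:400],(741,600),interpolation=cv2.INTER_CUBIC)[:,:,::-1])
rep()
E
```

```text
t 8.07 rig [-0.0344  0.0348] z 0.2247 yaw -0.097 F rig [ 0.28 -0.39] -0.86 w 0.0001
side holder [([303.0, 203.0, 337.0, 247.0], 0.61)]
top holder [([344.0, 183.0, 372.0, 235.0], 0.83)]
side shutter_top [([300.0, 198.0, 336.0, 246.0], 0.74), ([278.0, 282.0, 285.0, 295.0], 0.52)]
top shutter_top []
t 8.38 rig [-0.0346  0.034 ] z 0.2249 yaw -0.099 F rig [ 0.58 -0.28] -0.81 w 0.0001
```

View pics/s3c.png

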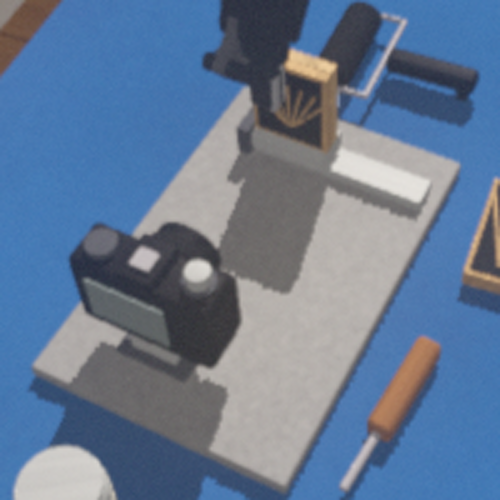

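View pics/t3c.png

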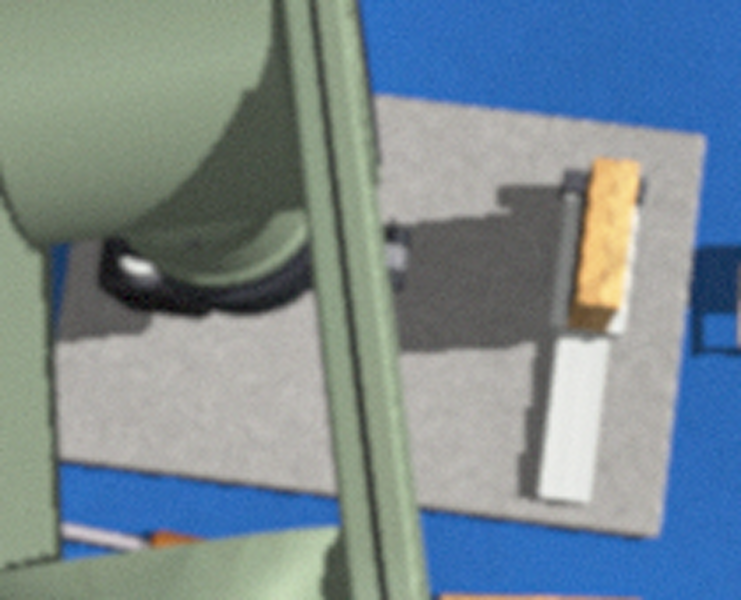

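The sled meets the dark end stop in both pictures (top crop about (600,170)), and the other things have not moved. Next I go above the button.

```bash
python3 -m pendant '[[[1,-4.5,0],0,1],[[1,-4.5,0],0,1],[[0,0,2],0,1],[[0,0,2.5],0,1],[[0,0,0],0,1],[[0,0,0],0,1]]' >/dev/null
python3 - <<'E'
from h import *
rep()
a=shot("side","s4");w=shot("wrist","w4")
for c in ("side","wrist"): print([(np.round(d["bbox"]).tolist(),round(d["conf"],2)) for d in cams.find_in("shutter_top",c)[:2]])
A=cv2.resize(a[230:350,220:340],(400,400),interpolation=cv2.INTER_CUBIC)
B=cv2.resize(w,(400,300)); B=cv2.copyMakeBorder(B,0,100,0,0,cv2.BORDER_CONSTANT)
cv2.imwrite("pics/c4.png",np.hstack([A,B])[:,:,::-1])
p=readout.state()["eef_pos"]; print("tip proj side",proj(P("side"),p),"btn",proj(P("side"),[.5762,.1916,.152]),"wrist tip/btn",proj(P("wrist"),p),proj(P("wrist"),[.5762,.1916,.152]))
rep()
E
```

```text
t 9.12 rig [-0.0141  0.1248] z 0.1807 yaw -0.098 F rig [0.34 0.8 ] 0.61 w -0.0001
[]
[([306.0, 232.0, 338.0, 264.0], 0.87)]
tip proj side [276.55874835 278.56991518] btn [278.41320267 287.2988546 ] wrist tip/btn [322.46661698 267.8671796 ] [323.35377091 250.14706164]
t 9.32 rig [-0.0141  0.125 ] z 0.1809 yaw -0.098 F rig [-0.29  0.53] 1.18 w -0.0
```

View pics/c4.png

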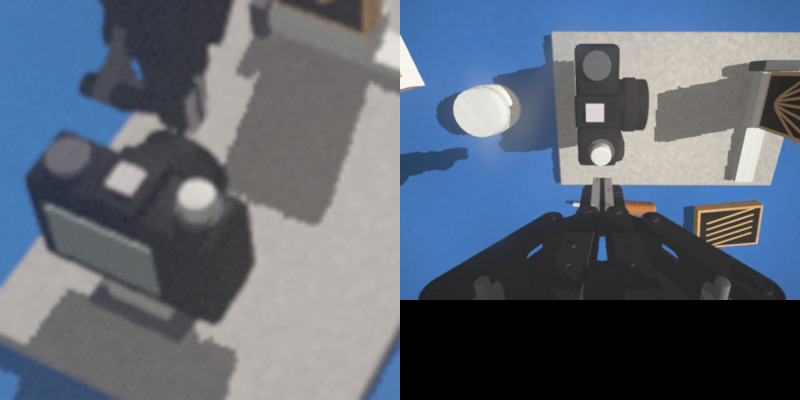

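In the side crop the fingertip is at about pixel (275.5, 269), and in the wrist view at (320, 286). Both differ from the TCP projection by 10–18 px. I triangulate the visible tip before pressing.

```bash
python3 - <<'E'
from h import *
s=readout.state();p=s["eef_pos"];Pw,Ps=P("wrist"),P("side")
X=tri(Ps,np.array([275.5,269.]),Pw,np.array([320.5,286.]));print("tcp",p,"tip",X)
for k in (.01,.015,.02,.025): print(k,proj(Ps,p+[0,0,k]),proj(Pw,p+[0,0,k]))
q=np.array([.5762,.1916,.152]);print("btn check wrist@.152",atz(Pw,(322,248),.152))
a=cv2.imread("pics/s4.png")[245:300,255:305];w=cv2.imread("pics/w4.png")[215:325,270:370]
cv2.imwrite("pics/c5.png",np.hstack([cv2.resize(a,(364,400),interpolation=cv2.INTER_CUBIC),cv2.resize(w,(364,400),interpolation=cv2.INTER_CUBIC)]))
E
```

```text
tcp [0.57678908 0.19203588 0.18087149] tip (array([0.57770734, 0.19102317, 0.20768601]), array([-0.60490742,  0.41068123]), array([3.66856952, 2.52348425]))
0.01 [276.02706606 275.40814801] [322.41379515 275.54004544]
0.015 [275.7575764 273.8055677] [322.3853213  279.67613889]
0.02 [275.48560968 272.18825701] [322.3553251  284.03336776]
0.025 [275.21113158 270.5560119 ] [322.32368111 288.62995358]
btn check wrist@.152 [0.57776787 0.19232419]
```

View pics/c5.png

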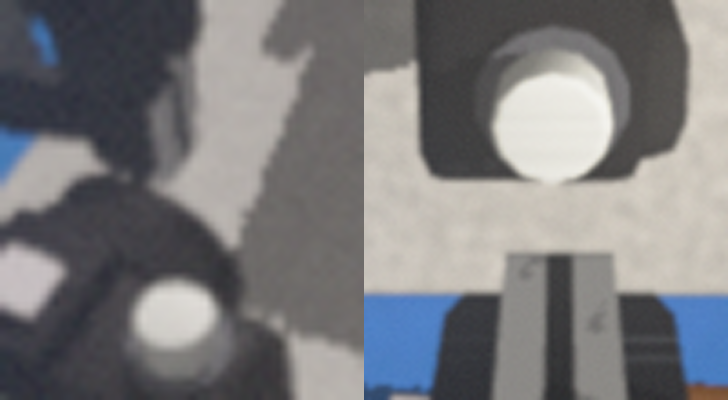

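The tip edge seen is the near pad face, so it lies a little above or behind the TCP. Laterally, tip and button agree within 1–2 mm. I descend in small steps watching the force.

```bash
python3 -m pendant '[[[0,0,1],0,1],[[0,0,0.8],0,1],[[0,0,0.4],0,1],[[0,0,0],0,1]]' >/dev/null;python3 -c "from h import *;rep()"
for i in 1 2 3 ; do python3 -m pendant '[[[0,0,0.15],0,1],[[0,0,0.05],0,1]]' >/dev/null;python3 -c "from h import *;rep()"; done
```

```text
t 9.82 rig [-0.0149  0.1248] z 0.1571 yaw -0.098 F rig [-0.12  0.02] 0.94 w -0.0
t 10.07 rig [-0.0146  0.125 ] z 0.1558 yaw -0.098 F rig [0.06 0.21] -0.87 w -0.0002
t 10.32 rig [-0.0147  0.1249] z 0.1537 yaw -0.098 F rig [-0.27 -0.03] 0.15 w -0.0002
t 10.57 rig [-0.0148  0.1249] z 0.1516 yaw -0.098 F rig [ 0.83 -0.03] -0.35 w -0.0002
```

```bash
for i in 1 2 3 ; do python3 -m pendant '[[[0,0,0.1],0,1],[[0,0,0.05],0,1]]' >/dev/null;python3 -c "from h import *;rep()"; done
```

```text
t 10.82 rig [-0.0147  0.1249] z 0.1501 yaw -0.098 F rig [0.64 0.05] -0.37 w 0.0004
t 11.07 rig [-0.0147  0.1249] z 0.1486 yaw -0.098 F rig [ 0.59 -0.01] -0.26 w 0.0004
t 11.32 rig [-0.0147  0.1249] z 0.1471 yaw -0.098 F rig [0.03 0.1 ] 0.34 w 0.0002
```

There's no contact at z 0.147 where I expected it, so I look again.

```bash
python3 - <<'E'
from h import *
a=shot("side","s6")[235:310,250:320];w=shot("wrist","w6")[195:325,260:380]
rep();p=readout.state()["eef_pos"];print(proj(P("side"),p),proj(P("wrist"),p))
for c in ("side","wrist"): print([(np.round(d["bbox"]).tolist(),round(d["conf"],2)) for d in cams.find_in("shutter_top",c)[:2]])
cv2.imwrite("pics/c6.png",np.hstack([cv2.resize(a,(400,429),interpolation=cv2.INTER_CUBIC),cv2.resize(w,(396,429),interpolation=cv2.INTER_CUBIC)])[:,:,::-1])
E
```

```text
t 11.43 rig [-0.0147  0.1249] z 0.1471 yaw -0.098 F rig [0.2  0.17] -0.76 w 0.0001
[278.57594229 288.95324103] [322.41632608 267.88914581]
[([276.0, 282.0, 287.0, 295.0], 0.45)]
[([302.0, 249.0, 342.0, 285.0], 0.87)]
```

View pics/c6.png

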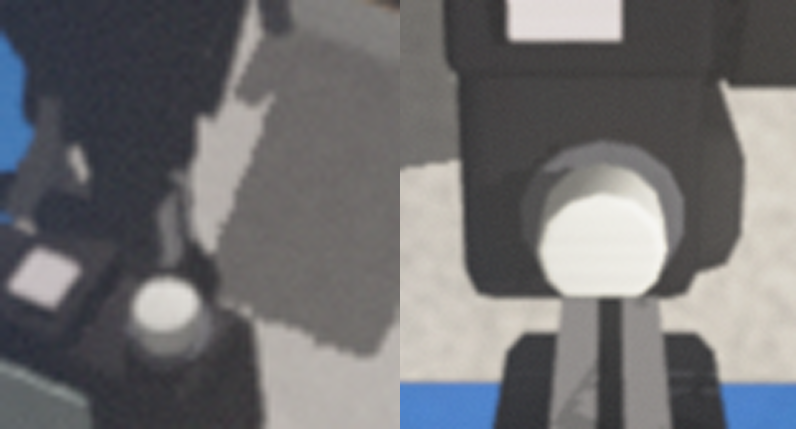

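The tip is still above the button and on its axis, about 5–20 mm higher than the TCP reading suggests. I continue down guided by force.

```bash
for i in 1 2 3 4 5; do python3 -m pendant '[[[0,0,0.1],0,1],[[0,0,0.05],0,1]]' >/dev/null;python3 -c "from h import *;rep()"; done
```

```text
t 11.78 rig [-0.0147  0.1249] z 0.1456 yaw -0.098 F rig [ 0.23 -0.15] 0.84 w -0.0001
t 12.03 rig [-0.0147  0.1249] z 0.1441 yaw -0.098 F rig [ 0.29 -0.03] 0.19 w 0.0003
t 12.28 rig [-0.0147  0.1249] z 0.1426 yaw -0.098 F rig [ 0.11 -0.24] 0.61 w 0.0002
t 12.53 rig [-0.0147  0.1249] z 0.1411 yaw -0.098 F rig [0.7  0.28] -0.15 w 0.0
t 12.78 rig [-0.0147  0.1249] z 0.1396 yaw -0.098 F rig [-0.35 -0.39] -0.17 w -0.0004
```

```bash
for i in 1 2 3 4 5; do python3 -m pendant '[[[0,0,0.1],0,1],[[0,0,0.05],0,1]]' >/dev/null;python3 -c "from h import *;rep()"; done
```

```text
t 13.03 rig [-0.0147  0.1249] z 0.1381 yaw -0.098 F rig [0.28 0.38] -0.95 w 0.0001
t 13.28 rig [-0.0147  0.1249] z 0.1366 yaw -0.098 F rig [ 0.56 -0.19] -0.11 w -0.0001
t 13.53 rig [-0.0147  0.1249] z 0.1351 yaw -0.098 F rig [-0.11  0.29] -0.34 w -0.0002
t 13.78 rig [-0.0147  0.1249] z 0.1336 yaw -0.098 F rig [-0.44 -0.71] 0.08 w 0.0002
t 14.03 rig [-0.0147  0.1249] z 0.1321 yaw -0.098 F rig [-0.45 -1.05] 0.28 w 0.0001
```

```bash
python3 - <<'E'
from h import *
a=shot("side","s7")[235:310,250:320];w=shot("wrist","w7")[195:325,260:380]
s=readout.state();p=s["eef_pos"];print(p,s["ee_rot"].round(3));Ps,Pw=P("side"),P("wrist");print(proj(Ps,p),proj(Pw,p))
for dz in (0,.01,.02):
  for dx in (-.011,.011): print(dz,dx,proj(Ps,p+np.r_[R@[dx,0],dz]),proj(Pw,p+np.r_[R@[dx,0],dz]))
cv2.imwrite("pics/c7.png",np.hstack([cv2.resize(a,(400,429),interpolation=cv2.INTER_CUBIC),cv2.resize(w,(396,429),interpolation=cv2.INTER_CUBIC)])[:,:,::-1])
E
```

```text
[0.57614705 0.19205012 0.13209526] [ 0.     0.999 -0.049 -0.   ]
[279.31340226 293.30784681] [322.46373633 267.89196493]
0 -0.011 [284.15059046 295.34594814] [322.48512578 285.29369472]
0 0.011 [274.51211924 291.28487376] [322.44156859 249.85704426]
0.01 -0.011 [283.70597577 292.45356225] [322.45042169 293.72499271]
0.01 0.011 [273.98707999 288.37885514] [322.40328568 256.77981303]
0.02 -0.011 [283.25350707 289.51008306] [322.41208222 303.0394975 ]
0.02 0.011 [273.45283609 285.42189012] [322.36083069 264.45702777]
```

View pics/c7.png

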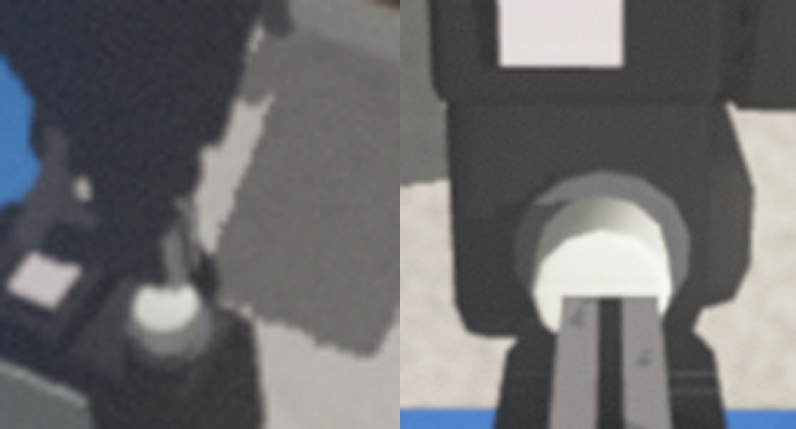

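In the wrist view the tip overlaps the button's near part with its near pad edge at row 285, which fits TCP z. The side view instead puts the pad end at about (281.5, 285), higher than predicted. I triangulate the button from two wrist heights and check the tip in the earlier side picture.

```bash
python3 - <<'E'
from h import *
p=readout.state()["eef_pos"];Pw=P("wrist")
def at(q): 
    M=Pw.copy(); M[:,3]=Pw[:,3]-Pw[:,:3]@(q-p); return M
q4=np.array([.57678908,.19203588,.18087149]); q6=np.r_[R@[-.0147,.1249]+o,.1471]
print("btn from wrist",tri(at(q4),np.array([321.6,249.4]),at(q6),np.array([321.5,269.8])))
print("cam4",-np.linalg.inv(at(q4)[:,:3])@at(q4)[:,3])
Ps=P("side")
q2=np.r_[R@[-.1194,-.122]+o,.1057]
for dz in (0,.01,.02,.03): print(dz,proj(Ps,q2+[0,0,dz]), "+y -x face",proj(Ps,q2+np.r_[R@[-.011,.006],dz]))
print("side cam",-np.linalg.inv(Ps[:,:3])@Ps[:,3])
B=atz(Pw,(322,285),.1518);print("wrist ray tip edge at z.1518",R.T@(B-o))
s=readout.state();print(s["joint_pos"],s["ft_force"])
E
```

```text
btn from wrist (array([0.57368197, 0.19292806, 0.14407598]), array([0.10802123, 0.00045992]), array([-0.12540682, -0.0005402 ]))
cam4 [0.65820019 0.18358374 0.36054287]
0 [375.35805976 235.24229224] +y -x face [378.8559505  238.60414241]
0.01 [375.66260212 232.30057499] +y -x face [379.18911861 235.66771484]
0.02 [375.97176801 229.3141969 ] +y -x face [379.52737987 232.68639808]
0.03 [376.28566353 226.28213311] +y -x face [379.87085196 229.65915488]
side cam [0.30403627 0.61457798 0.85456345]
wrist ray tip edge at z.1518 [-0.01539399  0.12510734]
[ 3.02852287e-01  4.12899746e-01  1.58147521e+00 -6.92839358e-05
  1.14737214e+00  1.97140195e+00] [-0.61782516 -1.24387649 -0.34547181]
```

Both views consistently put the visible fingertip about 25 mm above the reported TCP, so contact should come near TCP z 0.127. I continue in small steps.

```bash
for i in 1 2 3 4 5; do python3 -m pendant '[[[0,0,0.1],0,1],[[0,0,0.05],0,1]]' >/dev/null;python3 -c "from h import *;rep()"; done
```

```text
t 14.38 rig [-0.0147  0.1249] z 0.1306 yaw -0.098 F rig [-0.82 -0.09] -0.9 w -0.0001
t 14.62 rig [-0.0147  0.1249] z 0.1291 yaw -0.098 F rig [ 0.13 -1.15] 0.92 w 0.0
t 14.88 rig [-0.0147  0.1249] z 0.1276 yaw -0.098 F rig [ 0.16 -0.09] -0.01 w -0.0
t 15.12 rig [-0.0147  0.1249] z 0.1261 yaw -0.098 F rig [-0.12  1.26] -0.08 w 0.0001
t 15.38 rig [-0.0147  0.1249] z 0.1246 yaw -0.098 F rig [0.59 0.13] -0.02 w 0.0002
```

```bash
for i in 1 2 3 4; do python3 -m pendant '[[[0,0,0.1],0,1],[[0,0,0],0,1]]' >/dev/null;python3 -c "from h import *;rep()"; done
```

```text
t 15.62 rig [-0.0147  0.1249] z 0.1236 yaw -0.098 F rig [-0.95 -0.41] 0.62 w -0.0
t 15.88 rig [-0.0147  0.1249] z 0.1226 yaw -0.098 F rig [-0.34  0.18] -0.26 w 0.0001
t 16.12 rig [-0.0147  0.1249] z 0.1216 yaw -0.098 F rig [-0.93  0.28] 0.58 w 0.0002
t 16.38 rig [-0.0148  0.1249] z 0.1206 yaw -0.098 F rig [-0.45 -0.08] 0.4 w -0.0003
```

```bash
python3 - <<'E'
from h import *
a=shot("side","s8")[235:310,250:320];w=shot("wrist","w8")[195:325,260:380]
cv2.imwrite("pics/c8.png",np.hstack([cv2.resize(a,(400,429),interpolation=cv2.INTER_CUBIC),cv2.resize(w,(396,429),interpolation=cv2.INTER_CUBIC)])[:,:,::-1])
rep()
E
```

```text
t 16.48 rig [-0.0147  0.1249] z 0.1207 yaw -0.098 F rig [-0.    0.12] 0.38 w -0.0004
```

View pics/c8.png

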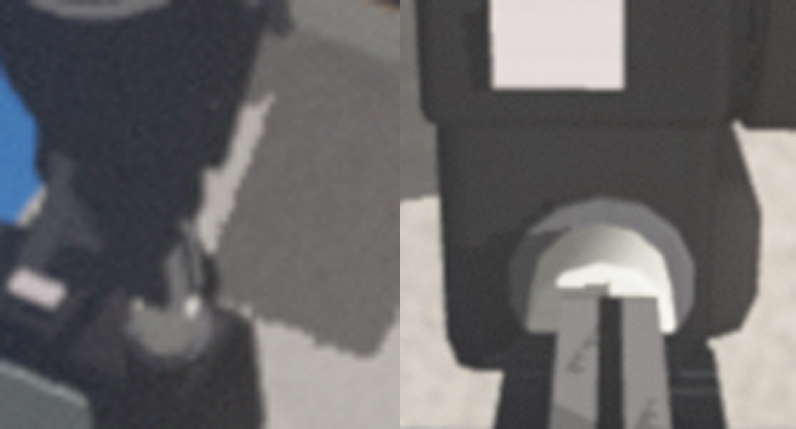

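The tip's shadow has now met the tip on the cap, so contact is imminent. I continue in 1 mm steps.

```bash
for i in 1 2 3 4; do python3 -m pendant '[[[0,0,0.1],0,1],[[0,0,0],0,1]]' >/dev/null;python3 -c "from h import *;rep()"; done
```

```text
t 16.73 rig [-0.0148  0.1249] z 0.1196 yaw -0.098 F rig [-0.67  0.3 ] 0.95 w -0.0001
t 16.98 rig [-0.0148  0.1249] z 0.1186 yaw -0.098 F rig [0.66 0.46] 0.37 w -0.0001
t 17.23 rig [-0.0148  0.1249] z 0.1176 yaw -0.098 F rig [ 0.57 -0.11] -0.26 w 0.0001
t 17.48 rig [-0.0148  0.1249] z 0.1166 yaw -0.098 F rig [-0.86 -0.39] -0.03 w -0.0003
```

```bash
for i in 1 2 3 4 5; do python3 -m pendant '[[[0,0,0.1],0,1],[[0,0,0],0,1]]' >/dev/null;python3 -c "from h import *;rep()"; done
```

```text
t 17.73 rig [-0.0148  0.1249] z 0.1156 yaw -0.098 F rig [0.56 0.07] 0.12 w -0.0001
t 17.98 rig [-0.0147  0.1249] z 0.1146 yaw -0.098 F rig [-0.13  0.45] 0.45 w 0.0002
t 18.23 rig [-0.0147  0.1249] z 0.1138 yaw -0.098 F rig [-0.5   0.09] 2.53 w 0.0003
t 18.48 rig [-0.0147  0.1249] z 0.1127 yaw -0.098 F rig [-0.45 -0.21] 1.09 w 0.0003
t 18.73 rig [-0.0147  0.1249] z 0.1117 yaw -0.098 F rig [-0.47  0.93] 2.74 w 0.0001
```

Contact came at TCP z about 0.114. Now to the first click at about 0.109.

```bash
for i in 1 2 3; do python3 -m pendant '[[[0,0,0.1],0,1],[[0,0,0],0,1]]' >/dev/null;python3 -c "from h import *;rep()"; done;  python3 -m pendant '[[[0,0,0.05],0,1]]' >/dev/null;python3 -c "from h import *;rep()"
```

```text
t 18.98 rig [-0.0146  0.1249] z 0.1107 yaw -0.098 F rig [-0.63 -0.05] 2.17 w -0.0
t 19.23 rig [-0.0147  0.1249] z 0.1097 yaw -0.098 F rig [-0.18 -0.31] 3.23 w -0.0002
t 19.48 rig [-0.0146  0.125 ] z 0.1094 yaw -0.098 F rig [-2.6  -0.04] 5.41 w -0.0002
t 19.6 rig [-0.0146  0.125 ] z 0.1092 yaw -0.098 F rig [-3.71 -0.84] 6.59 w 0.0001
```

```bash
python3 -m pendant '[[[0,0,-0.03],0,1],[[0,0,0],0,1]]' >/dev/null;python3 -c "from h import *;rep()"; for i in 1 2; do python3 -m pendant '[[[0,0,0],0,1],[[0,0,0],0,1],[[0,0,0],0,1]]' >/dev/null;python3 -c "from h import *;rep()"; done
```

```text
t 19.85 rig [-0.0146  0.1249] z 0.1094 yaw -0.098 F rig [-2.67 -0.73] 6.53 w -0.0001
t 20.23 rig [-0.0146  0.125 ] z 0.1094 yaw -0.098 F rig [-2.11 -0.52] 5.98 w 0.0001
t 20.6 rig [-0.0146  0.125 ] z 0.1094 yaw -0.098 F rig [-1.14 -0.63] 6.43 w -0.0
```

Half-press has held about 6 N for 1.1 s. Next is the full press.

```bash
python3 -m pendant '[[[0,0,0.3],0,1],[[0,0,0.25],0,1]]' >/dev/null;python3 -c "from h import *;rep()"; for i in 1 2; do python3 -m pendant '[[[0,0,0.04],0,1]]' >/dev/null;python3 -c "from h import *;rep()"; done
```

```text
t 20.85 rig [-0.0145  0.125 ] z 0.1049 yaw -0.098 F rig [-5.72 -2.45] 22.14 w -0.0001
t 20.98 rig [-0.0145  0.125 ] z 0.1051 yaw -0.098 F rig [-5.31 -1.62] 16.76 w -0.0004
t 21.1 rig [-0.0145  0.125 ] z 0.1051 yaw -0.098 F rig [-4.99 -2.08] 17.76 w -0.0004
```

```bash
python3 -m pendant '[[[0,0,-0.06],0,1],[[0,0,0],0,1]]' >/dev/null;python3 -c "from h import *;rep()"; python3 -m pendant '[[[0,0,0],0,1],[[0,0,0],0,1],[[0,0,0],0,1],[[0,0,0],0,1]]' >/dev/null;python3 -c "from h import *;rep()"
```

```text
t 21.35 rig [-0.0145  0.125 ] z 0.1052 yaw -0.098 F rig [-4.43 -1.45] 13.23 w 0.0002
t 21.85 rig [-0.0145  0.125 ] z 0.1052 yaw -0.098 F rig [-3.58 -1.58] 13.64 w -0.0
```

Fully down: 4.1 mm of second-stage travel at 13.5 N, held for about 0.9 s. I release straight up and check.

```bash
python3 -m pendant '[[[0,0,-0.5],0,1],[[0,0,-1],0,1],[[0,0,-2],0,1],[[0,0,-3],0,1],[[0,0,-4],0,1],[[-3,3,-2],0,1],[[-5,3,0],0,1],[[-5,3,0],0,1],[[-5,3,0],0,1],[[0,0,0],0,1],[[0,0,0],0,1]]' >/dev/null
python3 - <<'E'
from h import *
rep()
a=shot("side","s9");b=shot("top","t9")
A=cv2.resize(a[170:410,190:440],(400,400),interpolation=cv2.INTER_CUBIC);B=cv2.resize(b[140:370,130:470],(400,400))
cv2.imwrite("pics/c9.png",np.hstack([A,B])[:,:,::-1])
for l,c in (("holder","side"),("holder","top"),("ink_can","side"),("gouge","side"),("spare_block","side"),("shutter_top","side")): print(c,l,[(np.round(d["bbox"]).tolist(),round(d["conf"],2)) for d in cams.find_in(l,c)[:2]])
E
```

```text
t 23.23 rig [-0.1938  0.0052] z 0.2282 yaw -0.098 F rig [ 0.85 -0.26] 0.76 w 0.0001
side holder [([300.0, 198.0, 335.0, 247.0], 0.66)]
top holder [([348.0, 183.0, 369.0, 234.0], 0.61)]
side ink_can [([204.0, 358.0, 248.0, 405.0], 0.66)]
side gouge [([338.0, 317.0, 378.0, 379.0], 0.95)]
side spare_block []
side shutter_top []
```

View pics/c9.png

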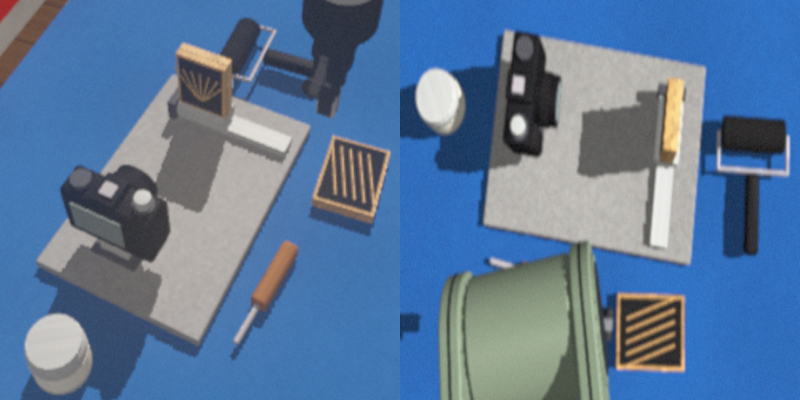

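The holder is at its stop (side crop about (205,110)), the button is up (about (143,200)), the other things have not moved, and the robot is clear.

```bash
python3 -c "from h import *;print(bot.hand_in())"
```

```text
the job is handed in; nothing more can be done
None
```

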